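# Park the boot scraper and hold the spring drawer at the tape

### The job

The boot scraper is lying in front of the little self-closing button drawer: slide its blade flat into the slot of the dark wooden holder until it is fully home, and let go of it. Then pull the drawer by its bar handle until its front panel stands right over the strip of red tape on the counter, and finish still holding it there against its spring, so that I have both hands free to sort buttons into it. Leave the other things on the counter where they are.

Things in the scene. Friction and masses are not known exactly. Their poses are not given: they have to be found in the camera images.
- unit: Wooden countertop drawer unit, fixed, 200 deep (x) x 260 wide (y) x 90 high; origin at the centre of its underside on the counter, x axis points to its back, so its open front is at x = -100 and faces the robot. The drawer slides out along its -x.
- drawer (a joint): Sliding of the drawer in m: 0 at rest on its stop (the drawer then already stands out, the outer face of its front panel 60 mm ahead of the unit's front), grows as it is pulled towards the unit's -x, hard stop at 0.15. A spring of 40 N/m always pulls it back: about 4 N at 0, 8 N at 0.10. Let go, it slides back to 0.
- drawer_bar (a point): Middle of the drawer's steel bar handle: a round bar 12 mm thick, 108 mm long along the unit's y, 58 mm above the counter, its axis 45 mm ahead of the outer face of the blue front panel, so about 39 mm are free behind it. Posts join it to the panel at both ends (54 mm either side of the middle). Clear air above and below; easily taken from above. Axes as the unit's; moves with the drawer.
- drawer_panel (a point): Middle of the lower edge of the drawer's blue front panel (14 mm thick in x, 236 mm wide, from 14 to 78 mm above the counter), midway through its thickness. Axes as the unit's; moves with the drawer.
- tape: The mark: strip of red tape flat on the counter ahead of the drawer, 16 mm wide (x) and 340 mm long (y), parallel to the front panel; origin at its centre, axes as the unit's. The drawer is at the mark when the middle of the panel's thickness is over the tape's centre line: that takes 80 to 120 mm of pull.
- scraper: Loose boot scraper lying flat, 0.13 to 0.20 kg: orange handle 120 long (x) x 26 wide (y) x 24 high, origin at the centre of the handle's underside, and ahead of it (+x) a flat steel blade 80 long (from x = 60 to x = 140), 50 wide (y), 3 thick, from 10 to 13 mm above the handle's underside. It balances about 25 mm ahead of the origin.
- scraper_tip (a point): Middle of the blade's front edge, 140 mm ahead of the scraper's origin and 11.5 mm above its underside; axes as the scraper's.
- holder: Dark wooden slotted holder, fixed, 210 deep (x) x 100 wide (y) x 44 high; origin at the centre of its underside. From x = -105 to x = 10 it is a flat ledge 8 mm high on which the scraper's handle rests; from x = 10 to x = 105 a block 44 mm high with a level slot opening to -x. The blade goes in along +x. It stands on one or the other side of the drawer, the button tray on the other side.
- slot_mouth (a point): Centre of the slot's mouth, at x = 10 and 19.5 mm above the counter in the holder's frame, axes as the holder's (+x goes in). Slot 60 wide (y), 9 high (z), 85 deep (x), closed at the back. When the scraper lies on the ledge its blade is level with the slot; the handle's front end meets the mouth with the blade 80 mm in.
- button_tray: Clear acrylic tray of buttons 140 x 110 x 30, loose, leave it alone; origin at the centre of its underside.
- spray_bottle: Empty aluminium spray bottle with a white spray head, diameter 60, 195 high, loose, leave it alone; origin at the centre of its underside.
- dryer_ball: Green dryer ball, diameter 66, loose, leave it alone; origin at its underside.
- belt_buckle: Steel belt buckle lying flat, 60 x 80 x 9, loose, leave it alone; origin at the centre of its underside.
- boot_brush: Boot brush lying on the counter, loose, leave it alone; origin at its underside.
- polish_tin: Round black tin, diameter 70, 45 high, loose, leave it alone; origin at the centre of its underside.
Things that resemble listed ones, but are neither listed nor needed, are in the scene too. What is shaped like the scraper but green is not meant.

How it is judged:
By the outcome, as a careful person would: the job done as asked, in the order asked, and still so for the second after the job is handed in, while the arm keeps its last pose, push and grip.
It also fails if it takes over 64 s, if anything falls off the work surface, if the arm or the gripper's body presses on something with over 40 N, if the wrist force passes 120 N, or if a joint passes its speed limit or range.

### The arm

A 6-joint arm with a two-finger parallel gripper is mounted at the origin on the work surface. World frame = base frame: x ahead of the robot, y to its left, z up, the work surface at z = 0. Lengths are in m, angles in rad, forces in N, time in s.
With the tool pointing down it reaches from about 0.35 to 0.975 m from the base axis. Payload 4.9 kg.
Tool frame: the origin (TCP) lies at the very end of the fingers, on their centre line; the grasp point (between the pads) lies 19 mm behind it; z points along the fingers, y is the line along which they close (so a half turn about z gives the same grasp; the last joint's range is limited). The gripper opens to 85 mm and grips with 20 to 120 N. Pads are 22 mm wide; open, the fingers measure 114 mm over their backs; the gripper's body (76 mm by 85 mm) begins 54 mm behind the grasp point. The pads swing forward as they close: fully open they stand 13 mm farther back than shut.
Start: joints at [0.986, 0.053, 1.613, -0, 1.476, -0.119], TCP at [0.281, 0.558, 0.231] pointing down, gripper open.
Joint ranges: [-3.01, 3.01], [-1.01, 2.22], [0.06, 2.58], [-1.02, 4.17], [0.09, 2.62], [-3.14, 3.14]. Speed limits (rad/s): [2.57, 2.57, 3.14, 3.14, 3.14, 3.14].

### API

Orientations are given as a unit quaternion [w, x, y, z].
In Python, from plant import manip gives the robot as it stands.
- The arm moves only by the tool send_rows, never from a script. Its argument "increments" is a list of rows, each an object of numbers: "claw": the closure, from -1 (fully open) to 1 (shut); "dx", "dy", "dz": the shift along the tool's x, y, z in units of 0.5 m (1.0 is 0.5 m); "yaw": the turn about the tool's z in units of 1.5 rad (1.0 is 1.5 rad). A call has 1 to 20 rows; each row is the pose to reach, as a shift and turn from the pose commanded when the call began, along the tool's axes at that moment; what a row does not reach only later rows make up. A row lasts 1/8 s, in which the tool goes at most 62.5 mm and 10.7 degrees, less where a joint would pass 70% of its speed; a pose out of reach is approached as far as the arm can. A call with a number of a shift or a turn outside -1 to 1 is refused whole. A call with a gripper value outside its range is refused whole. The fingers move at their own pace and stop on an object; the grip force is fixed at half the most. Time passes only in rows, so rows that repeat a pose let the fingers close. It gives the time, the measured TCP pose, the force, the opening and the grip force at its end, in the units of the state.
- manip.state(): the state, without advancing time (a new reading comes with each control period).
- manip.grab_frame(name): name is "side" or "top"; returns the picture (384x512x3 uint8, red, green, blue); there is no depth.
- manip.camera_params(name): a dict with "camera_matrix" (3x3 intrinsics, pixels), "extrinsics" (4x4, takes a point from world to camera coordinates). Camera axes: x right, y down, z forward; pixel columns grow to the right and rows downward; lengths in m; the calibration is good to about 2 mm. A picture is of the moment at which its call begins. camera_params takes no time and is no camera call.
- manip.job_done(): hands the job in; it is judged then, once.
The state is a dict: "time": time; "joint_pos": joint angles; "joint_vel": joint speeds; "joint_efforts": joint torques, N m; "tool_pos": TCP position; "tool_rot": TCP orientation; "contact_force": force on the tool from outside, world axes, zero at the start; "ft_torque": the same for the moment, N m; "gripper_width": opening from 0.0 (shut) to 1.0 (fully open); "grasp_force": force on a finger pad.
Only numpy, scipy, OpenCV 4.12 (cv2) and the standard library are available. Lean on these libraries where they do the work, as an engineer would, in place of code of your own. Each camera call takes 0.05 s, during which the arm holds its last target. There are 200 camera calls.

## Working session

There is one attempt and no reset: what is moved stays moved. The work goes in short steps, Python scripts to look and compute and a tool call to move; the robot and the scene stay as the last step left them, time stands still between calls to the robot, and variables do not carry over. Pictures are saved under pics/ and viewed, at most 10 in all, crops included, and the job is handed in when it is done.

Besides the shell and the picture viewer there is one more tool, called as name(argument=value, ...), one argument or row to a line, values as JSON. send_rows: Moves the arm, as the interface text tells. Shifts and turns lie within -1 to 1; 1 stands for 0.5 m of shift or 1.5 rad of turn. Its arguments: {"type":"object","properties":{"increments":{"type":"array","items":{"type":"object","properties":{"claw":{"type":"number"},"dx":{"type":"number"},"dy":{"type":"number"},"dz":{"type":"number"},"yaw":{"type":"number"}}}}},"required":["increments"]}

```bash
mkdir -p pics
python3 - <<'E'
from plant import manip
import cv2,numpy as np
for n in("top","side"):
    im=manip.grab_frame(n); cv2.imwrite(f"pics/{n}0.png",cv2.resize(im[:,:,::-1],(800,600),interpolation=cv2.INTER_CUBIC)); np.save(f"pics/{n}0.npy",im)
    p=manip.camera_params(n); print(n,np.round(p["camera_matrix"],1).tolist(),np.round(p["extrinsics"],3).tolist())
print(manip.state())
E
```

```text
top [[369.6, 0.0, 253.2], [0.0, 369.6, 194.0], [0.0, 0.0, 1.0]] [[0.028, -1.0, 0.008, -0.025], [-0.997, -0.029, -0.067, 0.536], [0.067, -0.006, -0.998, 1.198], [0.0, 0.0, 0.0, 1.0]]
side [[375.1, 0.0, 257.3], [0.0, 375.1, 189.2], [0.0, 0.0, 1.0]] [[0.79, -0.613, 0.003, -0.405], [-0.32, -0.416, -0.851, 0.225], [0.523, 0.671, -0.525, 1.232], [0.0, 0.0, 0.0, 1.0]]
{'time': 0.1, 'joint_pos': array([ 9.85999807e-01,  5.32973969e-02,  1.61415212e+00,  3.51884857e-05,
        1.47599411e+00, -1.18985650e-01]), 'joint_vel': array([ 0.00040842, -0.002172  , -0.00405632,  0.00036008, -0.0010348 ,
        0.00010862]), 'joint_efforts': array([ 5.80324395e-04, -3.94903064e+01, -3.71361423e+01, -1.23766440e-04,
        3.95740033e-03,  9.43519098e-06]), 'tool_pos': array([0.28038933, 0.55795051, 0.23018462]), 'tool_rot': array([-3.35431053e-04,  2.30807019e-01,  9.72999107e-01, -8.62737943e-04]), 'contact_force': array([-0.32151935, -0.0760373 ,  0.18141435]), 'ft_torque': array([0.02034433, 0.01356831, 0.04687225]), 'grasp_force': 0.0, 'gripper_width': 0.9991921554996369}
```

View pics/top0.png

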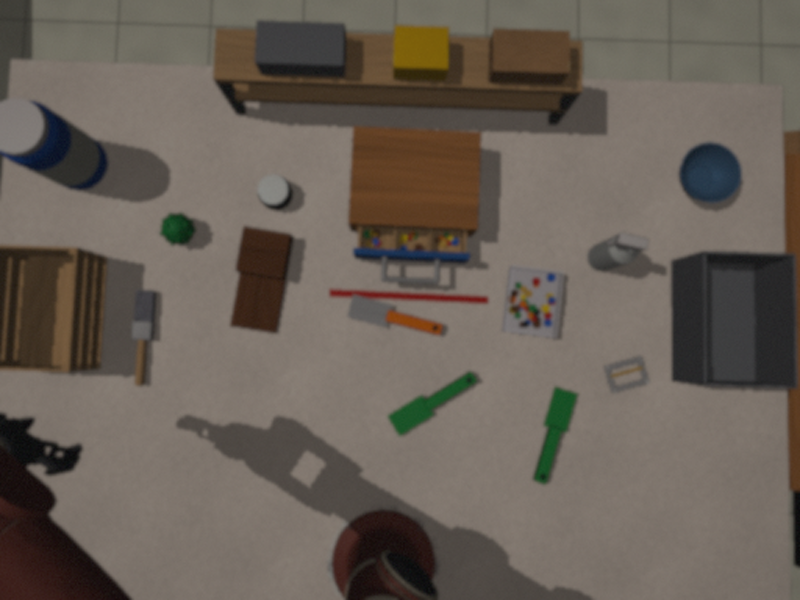

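View pics/side0.png

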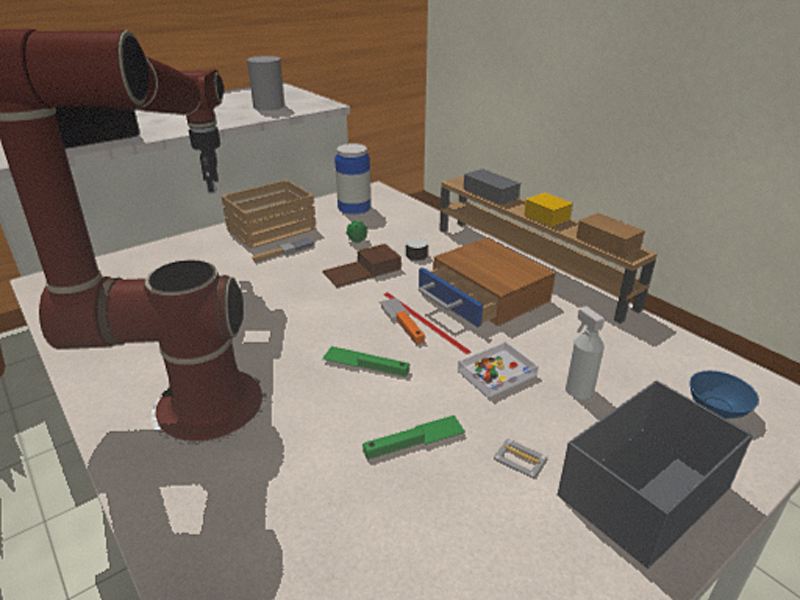

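The top view shows these scraper-like things: the orange scraper at (398,315), green ones at (435,403) and (555,435), and the wood-handled boot brush at (143,335). I choose the orange one. The holder is at (262,280), the drawer bar at (412,275) and the tape runs from (330,293) to (487,299). Next, close crops.

```bash
cat > h.py <<'E'
from plant import manip
import cv2,numpy as np
def crop(im,name,u0,v0,u1,v1,s):
    cv2.imwrite(f"pics/{name}.png",cv2.resize(np.ascontiguousarray(im[v0:v1,u0:u1,::-1]),None,fx=s,fy=s,interpolation=cv2.INTER_CUBIC))
def ray(n,uv):
    p=manip.camera_params(n);K=p["camera_matrix"];E=p["extrinsics"]
    R=E[:3,:3];c=-R.T@E[:3,3];return c,R.T@np.linalg.solve(K,[uv[0],uv[1],1])
def onz(n,uv,z):
    c,d=ray(n,uv);return c+d*(z-c[2])/d[2]
def tri(a,b):
    c1,d1=ray("top",a);c2,d2=ray("side",b)
    s=np.linalg.lstsq(np.c_[d1,-d2],c2-c1,rcond=None)[0]
    p,q=c1+d1*s[0],c2+d2*s[1];return (p+q)/2,np.linalg.norm(p-q)
def proj(n,X):
    p=manip.camera_params(n);q=p["extrinsics"][:3]@np.r_[X,1];q=p["camera_matrix"]@q;return q[:2]/q[2]
E
python3 - <<'E'
from h import *
crop(np.load("pics/top0.npy"),"tc",140,78,320,223,4.4)
crop(np.load("pics/side0.npy"),"sc",200,150,360,240,5)
E
```

```text
(no output)
```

View pics/tc.png

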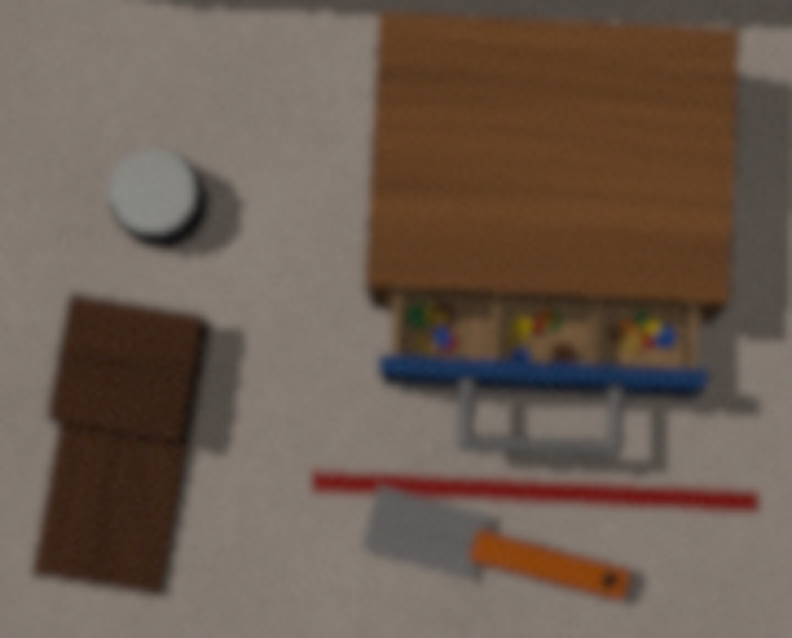

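View pics/sc.png

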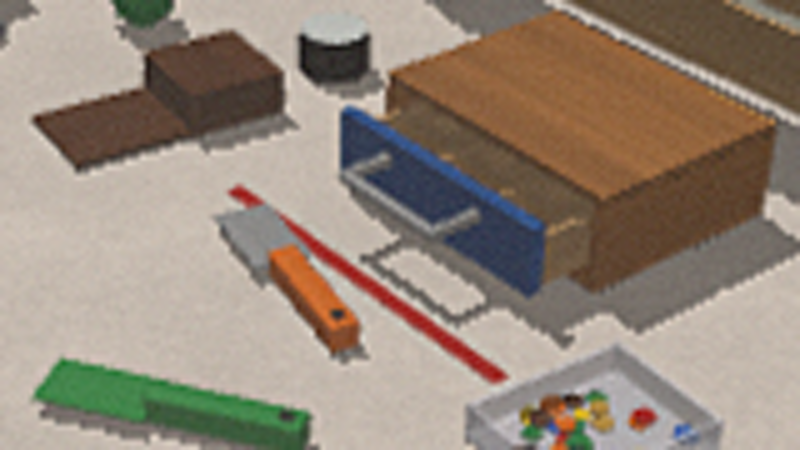

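The crops confirm that the orange scraper has its blade towards +y, just in front of the tape. The holder is on the left with its ledge towards the robot. Now I'll triangulate the corners.

```bash
cat > m.py <<'E'
from h import *
T=lambda u,v:((u+.5)/4.4-.5+140,(v+.5)/4.4-.5+78)
S=lambda u,v:((u+.5)/5-.5+200,(v+.5)/5-.5+150)
P=dict(h_ff=((478,531),(300,247)),h_fn=((471,562),(272,250)),h_bn=((628,602),(330,326)),h_bf=((640,572),(357,316)),
b_ff=((380,487),(265,206)),b_fn=((366,549),(218,217)),b_rn=((478,578),(262,282)),
l_L=((36,573),(33,119)),l_R=((163,592),(80,166)),k_fL=((52,418),(147,55)),k_fR=((186,440),(205,88)),k_bL=((72,297),(235,32)),k_bR=((205,320),(283,70)),
bar_L=((463,443),(347,176)),bar_R=((617,450),(435,232)),tapeL=((314,482),(236,190)),tapeR=((757,501),(502,378)),
u_fL=((370,292),(388,73)),u_fR=((728,307),(600,197)),u_bL=((380,13),(560,12)),u_bR=((738,30),(775,125)),pan_R=((706,380),(545,228)),pan_L=((382,368),(343,110)))
X={}
for k,(a,b) in P.items():
    X[k],e=tri(T(*a),S(*b)); print(k,np.round(X[k]*1000,0),round(e*1000,1))
ang=lambda a,b:np.degrees(np.arctan2(*(b-a)[1::-1]))
print("holder axis",ang(X['k_fL'],X['k_bL']),ang(X['k_fR'],X['k_bR']),ang(X['l_L'],X['k_fL']),"y edges",ang(X['l_R'],X['l_L']),ang(X['k_fR'],X['k_fL']))
print("tape y",ang(X['tapeR'],X['tapeL']),"bar",ang(X['bar_R'],X['bar_L']),"unit",ang(X['u_fR'],X['u_fL']))
print("scr",ang(X['h_bn'],X['h_fn']),ang(X['h_bf'],X['h_ff']))
# planar (known heights, top view) as check
for k,z in dict(h_ff=.024,h_fn=.024,h_bn=.024,h_bf=.024,b_ff=.013,b_fn=.013,b_rn=.013,l_L=.008,l_R=.008,k_fL=.044,k_fR=.044,k_bL=.044,k_bR=.044,bar_L=.064,bar_R=.064,tapeL=0,tapeR=0,u_fL=.09,u_fR=.09,pan_L=.078,pan_R=.078).items():
    print(k,np.round(onz("top",T(*P[k][0]),z)[:2]*1000),np.round(onz("side",S(*P[k][1]),z)[:2]*1000))
E
python3 m.py
```

```text
h_ff [524.   5.  19.] 5.6
h_fn [501.  10.  23.] 4.6
h_bn [ 471. -105.   27.] 2.4
h_bf [ 493. -112.   31.] 4.7
b_ff [553.  82.   9.] 2.3
b_fn [507.  90.  12.] 1.7
b_rn [488.   5.   0.] 2.1
l_L [481. 339.   3.] 0.9
l_R [470. 243.   2.] 0.0
k_fL [596. 322.  39.] 1.0
k_fR [584. 218.  53.] 7.8
k_bL [687. 311.  39.] 3.5
k_bR [670. 212.  46.] 0.1
bar_L [585.  18.  57.] 2.8
bar_R [582. -93.  61.] 1.3
tapeL [557. 132.  -1.] 1.0
tapeR [ 552. -205.    1.] 0.8
u_fL [687.  87.  89.] 1.6
u_fR [ 683. -167.   90.] 0.7
u_bL [891.  87.  86.] 3.1
u_bR [ 885. -170.   86.] 1.3
pan_R [ 634. -156.   75.] 4.9
pan_L [633.  79.  75.] 2.2
holder axis -7.099460487354252 -4.396639102078275 -8.466492670561225 y edges 83.37290249726888 83.35729844459975
tape y 89.15722076449276 bar 88.53954599011061 unit 89.15872788874303
scr 75.74335352014155 74.90539313924853
h_ff [522.   7.] [522.  -3.]
h_fn [499.  11.] [502.   8.]
h_bn [ 472. -106.] [ 473. -101.]
h_bf [ 495. -115.] [ 497. -103.]
b_ff [553.  81.] [548.  78.]
b_fn [507.  90.] [507.  88.]
b_rn [487.   6.] [478. -11.]
l_L [482. 337.] [476. 331.]
l_R [470. 242.] [465. 234.]
k_fL [595. 321.] [591. 314.]
k_fR [581. 222.] [596. 229.]
k_bL [685. 311.] [683. 302.]
k_bR [671. 212.] [672. 214.]
bar_L [583.  19.] [578.   8.]
bar_R [581. -92.] [579. -97.]
tapeL [557. 132.] [556. 130.]
tapeR [ 552. -205.] [ 554. -204.]
u_fL [686.  88.] [687.  86.]
u_fR [ 683. -167.] [ 684. -166.]
pan_L [633.  78.] [629.  76.]
pan_R [ 632. -154.] [ 633. -160.]
```

```bash
cat > fit.py <<'E'
from m import P,T,S
from h import *
from scipy.optimize import least_squares
M=dict(scr=dict(h_ff=(60,-13,24),h_fn=(60,13,24),h_bn=(-60,13,24),h_bf=(-60,-13,24),b_ff=(140,-25,13),b_fn=(140,25,13)),
holder=dict(l_L=(-105,50,8),l_R=(-105,-50,8),k_fL=(10,50,44),k_fR=(10,-50,44),k_bL=(105,50,44),k_bR=(105,-50,44)),
unit=dict(u_fL=(-100,130,90),u_fR=(-100,-130,90),u_bL=(100,130,90),u_bR=(100,-130,90),bar_L=(-205,54,64),bar_R=(-205,-54,64)),
tape=dict(tapeL=(0,170,0),tapeR=(0,-170,0)))
for n,g in dict(scr=(.5,-.05,1.32),holder=(.58,.27,-.13),unit=(.79,-.04,-.015),tape=(.555,-.037,-.015)).items():
    def f(q):
        c,s=np.cos(q[2]),np.sin(q[2]);r=[]
        for k,m in M[n].items():
            x,y,z=np.array(m)/1000;X=[q[0]+c*x-s*y,q[1]+s*x+c*y,z]
            r+=list(proj("top",X)-T(*P[k][0]))+list(proj("side",X)-S(*P[k][1]))
        return np.array(r)
    o=least_squares(f,g,loss="soft_l1");print(n,np.round(o.x[:2]*1000,1),round(np.degrees(o.x[2]),2),"res px",np.round(f(o.x).reshape(-1,4),1).tolist())
E
python3 fit.py | grep res
```

```text
scr [497.2 -50.7] 76.54 res px [[0.6, -0.6, -0.8, -0.9], [0.1, 0.0, -1.1, -0.1], [-0.1, 0.5, 0.3, 0.9], [-0.8, -0.3, 1.2, 1.2], [0.5, -0.2, 0.9, -0.7], [-0.4, 0.3, -0.8, -0.3]]
holder [577.6 274. ] -7.49 res px [[-0.0, 0.5, -0.0, -0.8], [1.0, 1.0, -0.1, -0.5], [-0.4, 0.2, -0.5, -0.9], [-0.3, 0.1, -1.9, 1.5], [0.2, -1.1, -0.1, -0.9], [0.4, -1.4, 1.0, 0.1]]
unit [785.9 -41.1] -0.9 res px [[-0.9, -0.7, -0.4, -0.5], [0.9, -0.4, 0.6, 0.3], [0.0, 0.2, -0.9, -0.5], [0.8, 0.1, 0.6, -0.7], [0.9, 0.4, -0.5, -1.1], [-0.1, 0.3, -0.7, -0.7]]
tape [554.8 -36.2] -0.83 res px [[-0.4, -0.1, -0.4, -0.4], [0.5, -0.0, 0.1, 0.5]]
```

```bash
cat > go.py <<'E'
import sys,numpy as np
from plant import manip
from scipy.spatial.transform import Rotation as R
# usage: go.py x y z yangle_deg (mm) ... -> rows numbers from present pose
s=manip.state();p=s["tool_pos"];q=s["tool_rot"];r=R.from_quat(np.roll(q,-1))
Y=r.apply([0,1,0]);a=np.degrees(np.arctan2(Y[1],Y[0]))
print("t",round(s["time"],2),"pos",np.round(p*1000,1),"yang",round(a,2),"down",np.round(r.apply([0,0,1]),3),"F",np.round(s["contact_force"],1),"w",round(s["gripper_width"],3),"g",round(s["grasp_force"],1))
for i in range(1,len(sys.argv),4):
    x,y,z,t=map(float,sys.argv[i:i+4]);d=r.inv().apply(np.array([x,y,z])/1000-p)/.5
    print("row dx,dy,dz,yaw",np.round(d,4),round(np.radians((a-t+180)%360-180)/1.5,4))
E
python3 go.py 502 -31 130 -13.5 502 -31 40 -13.5 502 -31 3 -13.5
```

```text
t 0.1 pos [280.4 558.  230.2] yang 63.31 down [-0.001 -0.002 -1.   ] F [-0.3 -0.1  0.2] w 0.999 g 0.0
row dx,dy,dz,yaw [-0.9251 -0.853   0.2017] 0.8937
row dx,dy,dz,yaw [-0.9252 -0.8526  0.3817] 0.8937
row dx,dy,dz,yaw [-0.9252 -0.8525  0.4557] 0.8937
```

send_rows(
  increments=[
    {"dx": -0.925, "dy": -0.853, "dz": 0.2, "yaw": 0.894, "claw": -0.4},
    {"dx": -0.925, "dy": -0.853, "dz": 0.2, "yaw": 0.894, "claw": -0.4},
    {"dx": -0.925, "dy": -0.853, "dz": 0.2, "yaw": 0.894, "claw": -0.4},
    {"dx": -0.925, "dy": -0.853, "dz": 0.2, "yaw": 0.894, "claw": -0.4},
    {"dx": -0.925, "dy": -0.853, "dz": 0.2, "yaw": 0.894, "claw": -0.4},
    {"dx": -0.925, "dy": -0.853, "dz": 0.2, "yaw": 0.894, "claw": -0.4},
    {"dx": -0.925, "dy": -0.853, "dz": 0.2, "yaw": 0.894, "claw": -0.4},
    {"dx": -0.925, "dy": -0.853, "dz": 0.2, "yaw": 0.894, "claw": -0.4},
    {"dx": -0.925, "dy": -0.853, "dz": 0.2, "yaw": 0.894, "claw": -0.4},
    {"dx": -0.925, "dy": -0.853, "dz": 0.2, "yaw": 0.894, "claw": -0.4},
    {"dx": -0.925, "dy": -0.853, "dz": 0.2, "yaw": 0.894, "claw": -0.4},
    {"dx": -0.925, "dy": -0.853, "dz": 0.2, "yaw": 0.894, "claw": -0.4},
    {"dx": -0.925, "dy": -0.853, "dz": 0.2, "yaw": 0.894, "claw": -0.4},
    {"dx": -0.925, "dy": -0.853, "dz": 0.2, "yaw": 0.894, "claw": -0.4},
    {"dx": -0.925, "dy": -0.853, "dz": 0.2, "yaw": 0.894, "claw": -0.4},
    {"dx": -0.925, "dy": -0.853, "dz": 0.2, "yaw": 0.894, "claw": -0.4},
  ],
)

```text
time: 2.1
tool_pos: [0.5023, -0.0299, 0.1315]
tool_rot: [0.0, 0.785, 0.619, 0.0]
contact_force: [-0.3, -0.1, -0.4]
gripper_width: 0.696
grasp_force: 0.0
```

```bash
python3 go.py 502 -31 40 -13.5 502 -31 3 -13.5
```

```text
t 2.1 pos [502.3 -29.9 131.5] yang -13.47 down [ 0. -0. -1.] F [-0.3 -0.1 -0.4] w 0.696 g 0.0
row dx,dy,dz,yaw [-0.0024 -0.0002  0.1829] 0.0004
row dx,dy,dz,yaw [-2.400e-03 -2.000e-04  2.569e-01] 0.0004
```

Opening is about 59 mm, wider than the 26 mm handle. I'll descend and grip.

send_rows(
  increments=[
    {"dz": 0.1, "claw": -0.4},
    {"dz": 0.18, "claw": -0.4},
    {"dz": 0.22, "claw": -0.4},
    {"dz": 0.24, "claw": -0.4},
    {"dz": 0.256, "claw": -0.4},
    {"dz": 0.256, "claw": -0.4},
    {"dz": 0.256, "claw": 1},
    {"dz": 0.256, "claw": 1},
    {"dz": 0.256, "claw": 1},
    {"dz": 0.256, "claw": 1},
    {"dz": 0.256, "claw": 1},
    {"dz": 0.256, "claw": 1},
    {"dz": 0.256, "claw": 1},
    {"dz": 0.256, "claw": 1},
  ],
)

```text
invalid input
```

send_rows(
  increments=[
    {"dx": 0, "dy": 0, "yaw": 0, "dz": 0.1, "claw": -0.4},
    {"dx": 0, "dy": 0, "yaw": 0, "dz": 0.18, "claw": -0.4},
    {"dx": 0, "dy": 0, "yaw": 0, "dz": 0.22, "claw": -0.4},
    {"dx": 0, "dy": 0, "yaw": 0, "dz": 0.24, "claw": -0.4},
    {"dx": 0, "dy": 0, "yaw": 0, "dz": 0.256, "claw": -0.4},
    {"dx": 0, "dy": 0, "yaw": 0, "dz": 0.256, "claw": -0.4},
    {"dx": 0, "dy": 0, "yaw": 0, "dz": 0.256, "claw": 1},
    {"dx": 0, "dy": 0, "yaw": 0, "dz": 0.256, "claw": 1},
    {"dx": 0, "dy": 0, "yaw": 0, "dz": 0.256, "claw": 1},
    {"dx": 0, "dy": 0, "yaw": 0, "dz": 0.256, "claw": 1},
    {"dx": 0, "dy": 0, "yaw": 0, "dz": 0.256, "claw": 1},
    {"dx": 0, "dy": 0, "yaw": 0, "dz": 0.256, "claw": 1},
    {"dx": 0, "dy": 0, "yaw": 0, "dz": 0.256, "claw": 1},
  ],
)

```text
time: 3.72
tool_pos: [0.5034, -0.0306, 0.0044]
tool_rot: [0.001, 0.785, 0.619, 0.001]
contact_force: [-1.0, 0.1, 5.3]
gripper_width: 0.289
grasp_force: 61.4
```

```bash
python3 go.py 438 292.4 100 -97.49 438 292.4 14 -97.49
```

```text
t 3.73 pos [503.4 -30.6   4.4] yang -13.52 down [ 0.002 -0.    -1.   ] F [-1.   0.1  5.3] w 0.289 g 61.4
row dx,dy,dz,yaw [ 0.5975 -0.2777 -0.1917] 0.977
row dx,dy,dz,yaw [ 0.5975 -0.2781 -0.0197] 0.977
```

send_rows(
  increments=[
    {"dx": 0, "dy": 0, "dz": -0.08, "yaw": 0, "claw": 1},
    {"dx": 0, "dy": 0, "dz": -0.19, "yaw": 0, "claw": 1},
    {"dx": 0.06, "dy": -0.028, "dz": -0.19, "yaw": 0.1, "claw": 1},
    {"dx": 0.12, "dy": -0.056, "dz": -0.19, "yaw": 0.2, "claw": 1},
    {"dx": 0.18, "dy": -0.084, "dz": -0.19, "yaw": 0.3, "claw": 1},
    {"dx": 0.24, "dy": -0.112, "dz": -0.19, "yaw": 0.4, "claw": 1},
    {"dx": 0.3, "dy": -0.14, "dz": -0.19, "yaw": 0.5, "claw": 1},
    {"dx": 0.36, "dy": -0.168, "dz": -0.19, "yaw": 0.6, "claw": 1},
    {"dx": 0.42, "dy": -0.196, "dz": -0.19, "yaw": 0.7, "claw": 1},
    {"dx": 0.48, "dy": -0.224, "dz": -0.19, "yaw": 0.8, "claw": 1},
    {"dx": 0.54, "dy": -0.252, "dz": -0.19, "yaw": 0.9, "claw": 1},
    {"dx": 0.5975, "dy": -0.278, "dz": -0.19, "yaw": 0.977, "claw": 1},
    {"dx": 0.5975, "dy": -0.278, "dz": -0.19, "yaw": 0.977, "claw": 1},
    {"dx": 0.5975, "dy": -0.278, "dz": -0.19, "yaw": 0.977, "claw": 1},
    {"dx": 0.5975, "dy": -0.278, "dz": -0.1, "yaw": 0.977, "claw": 1},
    {"dx": 0.5975, "dy": -0.278, "dz": -0.06, "yaw": 0.977, "claw": 1},
    {"dx": 0.5975, "dy": -0.278, "dz": -0.06, "yaw": 0.977, "claw": 1},
    {"dx": 0.5975, "dy": -0.278, "dz": -0.06, "yaw": 0.977, "claw": 1},
  ],
)

```text
time: 5.98
tool_pos: [0.438, 0.2923, 0.0343]
tool_rot: [-0.0, 0.998, -0.066, 0.001]
contact_force: [0.4, -1.3, -1.9]
gripper_width: 0.289
grasp_force: 60.6
```

```bash
python3 go.py 438 292.4 14 -97.49
python3 - <<'E'
from h import *
a=manip.grab_frame("top");b=manip.grab_frame("side");np.save("pics/top1.npy",a);np.save("pics/side1.npy",b)
crop(a,"t1",120,120,220,250,4.5);crop(b,"s1",180,120,300,210,6)
x=cv2.imread("pics/t1.png");y=cv2.imread("pics/s1.png");y=cv2.resize(y,(350,262))
c=np.zeros((585,800,3),np.uint8);c[:,:450]=x;c[:262,450:]=y;cv2.imwrite("pics/c1.png",c)
E
```

```text
t 5.97 pos [438.  292.3  34.3] yang -97.53 down [ 0.001  0.001 -1.   ] F [ 0.4 -1.3 -1.9] w 0.289 g 60.6
row dx,dy,dz,yaw [-0.     -0.0001  0.0406] -0.0004
```

View pics/c1.png

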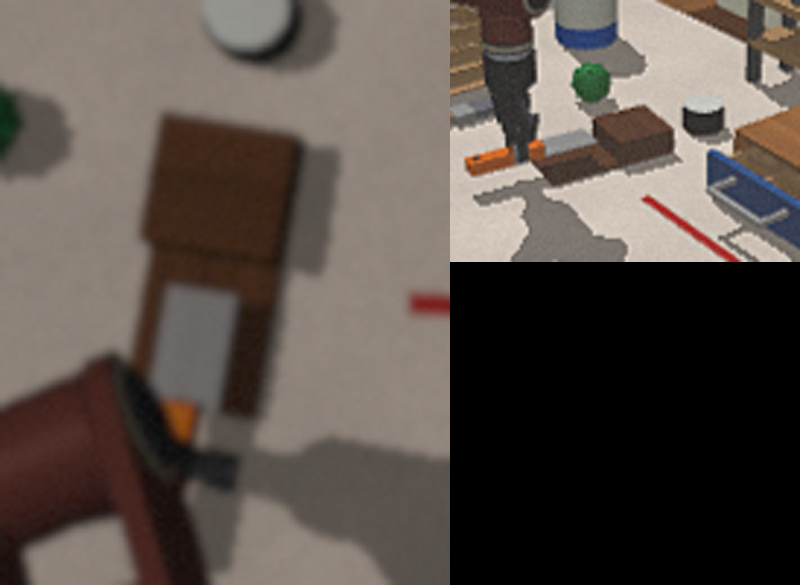

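The blade is in line with the slot. Its tip corners are at about (165,283) and (238,293) in the left crop. I'll measure the sideways offset.

Run:
```python
from h import *
T=lambda u,v:((u+.5)/4.5-.5+120,(v+.5)/4.5-.5+120)
o=np.array([577.6,274]);a=np.radians(-7.49);R=np.array([[np.cos(a),np.sin(a)],[-np.sin(a),np.cos(a)]])
for n,uv,z in[("tipL",(165,283),.043),("tipR",(238,293),.043),("rearL",(150,398),.043),("rearR",(225,408),.043),("mL",(145,240),.044),("mR",(285,262),.044),("bL",(165,113),.044),("bR",(300,135),.044),("lR",(252,415),.008)]:
    print(n,np.round(R@(onz("top",T(*uv),z)[:2]*1000-o),1))
```

```text
tipL [-18.2  28.1]
tipR [-17.  -24.7]
rearL [-101.    24.2]
rearR [-99.6 -29.8]
mL [ 9.9 47.4]
mR [ 10.3 -54.2]
bL [102.9  49.5]
bR [102.6 -49.1]
lR [-101.9  -42.5]
```

send_rows(
  increments=[
    {"dx": 0, "dy": 0, "dz": 0.02, "yaw": 0, "claw": 1},
    {"dx": 0, "dy": 0, "dz": 0.041, "yaw": 0, "claw": 1},
    {"dx": 0, "dy": 0, "dz": 0.041, "yaw": 0, "claw": 1},
    {"dx": 0.02, "dy": 0, "dz": 0.041, "yaw": 0, "claw": 1},
    {"dx": 0.04, "dy": 0, "dz": 0.041, "yaw": 0, "claw": 1},
    {"dx": 0.055, "dy": 0, "dz": 0.041, "yaw": 0, "claw": 1},
    {"dx": 0.07, "dy": 0, "dz": 0.041, "yaw": 0, "claw": 1},
    {"dx": 0.08, "dy": 0, "dz": 0.041, "yaw": 0, "claw": 1},
    {"dx": 0.08, "dy": 0, "dz": 0.041, "yaw": 0, "claw": 1},
  ],
)

```text
time: 7.2
tool_pos: [0.4771, 0.2873, 0.0128]
tool_rot: [-0.0, 0.998, -0.065, 0.0]
contact_force: [-0.0, 0.2, -1.3]
gripper_width: 0.29
grasp_force: 60.8
```

send_rows(
  increments=[
    {"dx": 0.02, "dy": 0, "dz": 0, "yaw": 0, "claw": 1},
    {"dx": 0.04, "dy": 0, "dz": 0, "yaw": 0, "claw": 1},
    {"dx": 0.06, "dy": 0, "dz": 0, "yaw": 0, "claw": 1},
    {"dx": 0.08, "dy": 0, "dz": 0, "yaw": 0, "claw": 1},
    {"dx": 0.1, "dy": 0, "dz": 0, "yaw": 0, "claw": 1},
    {"dx": 0.115, "dy": 0, "dz": 0, "yaw": 0, "claw": 1},
    {"dx": 0.125, "dy": 0, "dz": 0, "yaw": 0, "claw": 1},
    {"dx": 0.125, "dy": 0, "dz": 0, "yaw": 0, "claw": 1},
  ],
)

```text
time: 8.2
tool_pos: [0.5395, 0.2792, 0.0131]
tool_rot: [-0.0, 0.998, -0.065, 0.001]
contact_force: [1.1, -1.0, 0.6]
gripper_width: 0.29
grasp_force: 60.9
```

send_rows(
  increments=[
    {"dx": 0.004, "dy": 0, "dz": 0, "yaw": 0, "claw": 1},
    {"dx": 0.008, "dy": 0, "dz": 0, "yaw": 0, "claw": 1},
    {"dx": 0.008, "dy": 0, "dz": 0, "yaw": 0, "claw": 1},
  ],
)

```text
time: 8.57
tool_pos: [0.5426, 0.2787, 0.0129]
tool_rot: [0.0, 0.998, -0.065, -0.0]
contact_force: [-1.1, -0.7, 0.0]
gripper_width: 0.292
grasp_force: 61.0
```

send_rows(
  increments=[
    {"dx": 0.003, "dy": 0, "dz": 0, "yaw": 0, "claw": 1},
    {"dx": 0.006, "dy": 0, "dz": 0, "yaw": 0, "claw": 1},
    {"dx": 0.006, "dy": 0, "dz": 0, "yaw": 0, "claw": 1},
  ],
)

```text
time: 8.95
tool_pos: [0.5452, 0.2784, 0.0128]
tool_rot: [0.0, 0.998, -0.065, -0.001]
contact_force: [-3.7, 0.9, 3.5]
gripper_width: 0.289
grasp_force: 61.3
```

send_rows(
  increments=[
    {"dx": 0.003, "dy": 0, "dz": 0, "yaw": 0, "claw": 1},
    {"dx": 0.006, "dy": 0, "dz": 0, "yaw": 0, "claw": 1},
    {"dx": 0.006, "dy": 0, "dz": 0, "yaw": 0, "claw": 1},
  ],
)

```text
time: 9.32
tool_pos: [0.5452, 0.2783, 0.0124]
tool_rot: [0.0, 0.998, -0.065, -0.004]
contact_force: [-12.8, 0.6, 9.0]
gripper_width: 0.29
grasp_force: 62.1
```

Run:
```python
from h import *
a=manip.grab_frame("top");b=manip.grab_frame("side")
c=np.zeros((600,800,3),np.uint8)
c[:,:400]=cv2.resize(np.ascontiguousarray(a[130:220,140:200,::-1]),(400,600),interpolation=cv2.INTER_CUBIC)
c[:,400:]=cv2.resize(np.ascontiguousarray(b[145:190,200:260,::-1]),(400,300),interpolation=cv2.INTER_CUBIC).repeat(2,0)[:600]
cv2.imwrite("pics/c2.png",c)
```

```text
(no output)
```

View pics/c2.png

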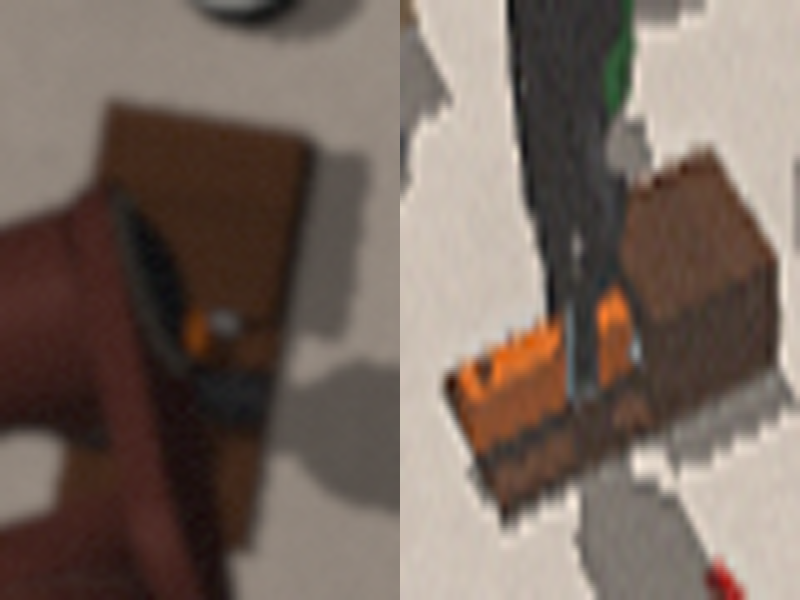

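send_rows(
  increments=[
    {"dx": 0.003, "dy": 0, "dz": -0.002, "yaw": 0, "claw": 1},
    {"dx": 0.006, "dy": 0, "dz": -0.002, "yaw": 0, "claw": 1},
    {"dx": 0.006, "dy": 0, "dz": -0.002, "yaw": 0, "claw": 1},
  ],
)

```text
time: 9.8
tool_pos: [0.5452, 0.2783, 0.0124]
tool_rot: [0.001, 0.998, -0.065, -0.008]
contact_force: [-21.0, 2.9, 12.1]
gripper_width: 0.284
grasp_force: 62.4
```

Hard stop reached: 21 N with no further movement. I'll ease off, release, lift and check.

send_rows(
  increments=[
    {"dx": -0.008, "dy": 0, "dz": 0, "yaw": 0, "claw": 1},
    {"dx": -0.01, "dy": 0, "dz": 0, "yaw": 0, "claw": -0.4},
    {"dx": -0.01, "dy": 0, "dz": 0, "yaw": 0, "claw": -0.4},
    {"dx": -0.01, "dy": 0, "dz": 0, "yaw": 0, "claw": -0.4},
    {"dx": -0.01, "dy": 0, "dz": 0, "yaw": 0, "claw": -0.4},
    {"dx": -0.01, "dy": 0, "dz": 0, "yaw": 0, "claw": -0.4},
    {"dx": -0.01, "dy": 0, "dz": -0.1, "yaw": 0, "claw": -0.4},
    {"dx": -0.01, "dy": 0, "dz": -0.2, "yaw": 0, "claw": -0.4},
    {"dx": -0.01, "dy": 0, "dz": -0.24, "yaw": 0, "claw": -0.4},
    {"dx": -0.2, "dy": 0, "dz": -0.24, "yaw": 0, "claw": -0.4},
    {"dx": -0.3, "dy": 0, "dz": -0.24, "yaw": 0, "claw": -0.4},
    {"dx": -0.3, "dy": 0.1, "dz": -0.24, "yaw": 0, "claw": -0.4},
    {"dx": -0.3, "dy": 0.3, "dz": -0.24, "yaw": 0, "claw": -0.4},
    {"dx": -0.3, "dy": 0.3, "dz": -0.24, "yaw": 0, "claw": -0.4},
  ],
)

```text
time: 11.55
tool_pos: [0.3818, 0.1467, 0.1326]
tool_rot: [0.0, 0.998, -0.065, -0.001]
contact_force: [0.7, 0.0, 0.6]
gripper_width: 0.701
grasp_force: 0.0
```

```bash
python3 go.py
python3 - <<'E'
from h import *
a=manip.grab_frame("top");b=manip.grab_frame("side");np.save("pics/top2.npy",a);np.save("pics/side2.npy",b)
c=np.zeros((600,800,3),np.uint8)
c[:,:400]=cv2.resize(np.ascontiguousarray(a[130:220,140:200,::-1]),(400,600),interpolation=cv2.INTER_CUBIC)
c[:400,400:]=cv2.resize(np.ascontiguousarray(b[145:200,205:260,::-1]),(400,400),interpolation=cv2.INTER_CUBIC)
cv2.imwrite("pics/c3.png",c)
E
```

```text
t 11.55 pos [381.8 146.7 132.6] yang -97.48 down [-0.001 -0.001 -1.   ] F [0.7 0.  0.6] w 0.701 g 0.0
```

View pics/c3.png

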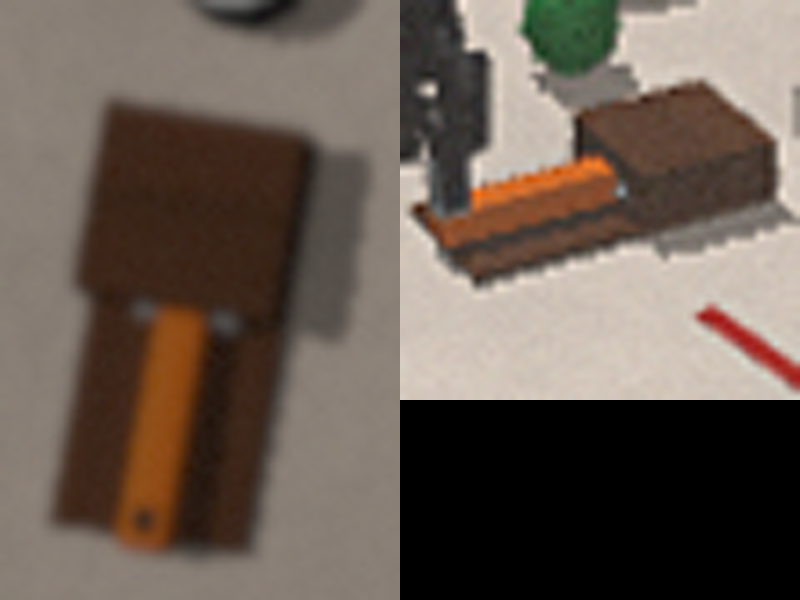

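Run:
```python
from h import *
s=400/60
T=lambda u,v:((u+.5)/s-.5+140,(v+.5)/s-.5+130)
o=np.array([577.6,274]);a=np.radians(-7.49);R=np.array([[np.cos(a),np.sin(a)],[-np.sin(a),np.cos(a)]])
for n,uv,z in[("rear",(141,545),.032),("front",(181,309),.032),("ledgeL",(52,520),.008),("ledgeR",(250,550),.008),("mouthL",(80,288),.044),("mouthR",(280,325),.044),("wingL",(137,313),.021),("wingR",(238,330),.021)]:
    print(n,np.round(R@(onz("top",T(*uv),z)[:2]*1000-o),1))
# profile of orange along handle axis, subpixel rear edge
im=np.load("pics/top2.npy").astype(float)
def pt(hx,hy,z):
    p=R.T@np.array([hx,hy])+o;return proj("top",[p[0]/1000,p[1]/1000,z])
for nm,y,z in(("centre",0,.032),("wing+",18,.021),("wing-",-18,.021),("ledge",38,.008)):
  for hx in range(-122,-96,2) if nm in("centre","ledge") else range(-10,20,2):
    u=pt(hx,y,z);c=cv2.remap(im.astype(np.float32),np.float32([[u[0]]]),np.float32([[u[1]]]),cv2.INTER_LINEAR)[0,0];print(nm,hx,np.round(c).astype(int),end="; ")
  print()
```

```text
rear [-107.6    0.4]
front [9.  1.3]
ledgeL [-102.8   51.8]
ledgeR [-101.9  -47.4]
mouthL [10.3 48.3]
mouthR [  8.  -50.1]
wingL [ 4.4 25. ]
wingR [  4.1 -25.5]
centre -122 [138 127 119]; centre -120 [139 128 120]; centre -118 [137 126 117]; centre -116 [135 123 113]; centre -114 [131 116 105]; centre -112 [129 106  92]; centre -110 [128  93  76]; centre -108 [129  83  58]; centre -106 [129  74  42]; centre -104 [123  69  33]; centre -102 [112  62  27]; centre -100 [98 55 25]; centre -98 [87 51 28]; 
wing+ -10 [90 50 24]; wing+ -8 [90 50 22]; wing+ -6 [90 49 20]; wing+ -4 [90 50 24]; wing+ -2 [89 52 29]; wing+ 0 [91 58 38]; wing+ 2 [94 64 49]; wing+ 4 [96 71 60]; wing+ 6 [92 71 61]; wing+ 8 [86 68 59]; wing+ 10 [75 58 50]; wing+ 12 [66 48 40]; wing+ 14 [58 40 30]; wing+ 16 [59 38 28]; wing+ 18 [59 37 25]; 
wing- -10 [42 25 17]; wing- -8 [40 21 14]; wing- -6 [40 22 16]; wing- -4 [41 26 21]; wing- -2 [45 32 28]; wing- 0 [51 41 37]; wing- 2 [60 53 50]; wing- 4 [69 64 62]; wing- 6 [76 72 71]; wing- 8 [74 70 68]; wing- 10 [70 64 61]; wing- 12 [64 54 50]; wing- 14 [61 46 39]; wing- 16 [59 40 30]; wing- 18 [60 39 27]; 
ledge -122 [138 128 119]; ledge -120 [138 127 119]; ledge -118 [138 127 118]; ledge -116 [137 127 118]; ledge -114 [137 127 118]; ledge -112 [137 127 118]; ledge -110 [132 122 113]; ledge -108 [124 113 105]; ledge -106 [110  99  92]; ledge -104 [95 81 74]; ledge -102 [79 62 54]; ledge -100 [70 50 41]; ledge -98 [64 41 30];
```

```bash
python3 go.py 582 -38 130 -0.9
```

```text
t 11.65 pos [382.3 145.9 132.6] yang -97.71 down [-0.001 -0.001 -1.   ] F [0.7 0.6 0.1] w 0.697 g 0.0
row dx,dy,dz,yaw [0.4453 0.3109 0.0051] -1.1265
```

send_rows(
  increments=[
    {"dx": 0.11, "dy": 0.08, "dz": 0, "yaw": -0.12, "claw": 0.05},
    {"dx": 0.2, "dy": 0.14, "dz": 0, "yaw": -0.24, "claw": 0.05},
    {"dx": 0.3, "dy": 0.21, "dz": 0, "yaw": -0.36, "claw": 0.05},
    {"dx": 0.4, "dy": 0.28, "dz": 0, "yaw": -0.48, "claw": 0.05},
    {"dx": 0.445, "dy": 0.311, "dz": 0, "yaw": -0.6, "claw": 0.05},
    {"dx": 0.445, "dy": 0.311, "dz": 0, "yaw": -0.72, "claw": 0.05},
    {"dx": 0.445, "dy": 0.311, "dz": 0, "yaw": -0.84, "claw": 0.05},
    {"dx": 0.445, "dy": 0.311, "dz": 0, "yaw": -0.96, "claw": 0.05},
    {"dx": 0.445, "dy": 0.311, "dz": 0, "yaw": -1, "claw": 0.05},
    {"dx": 0.445, "dy": 0.311, "dz": 0, "yaw": -1, "claw": 0.05},
    {"dx": 0.445, "dy": 0.311, "dz": 0, "yaw": -1, "claw": 0.05},
  ],
)

```text
time: 13.02
tool_pos: [0.5836, -0.0343, 0.1332]
tool_rot: [-0.0, 0.775, 0.632, -0.0]
contact_force: [-0.3, -0.3, -0.3]
gripper_width: 0.475
grasp_force: 0.0
```

```bash
python3 go.py 582 -38 130 -0.9 582 -38 90 -0.9 582 -38 40 -0.9
```

```text
t 13.03 pos [583.6 -34.3 133.2] yang -11.57 down [-0.001  0.    -1.   ] F [-0.3 -0.3 -0.3] w 0.475 g 0.0
row dx,dy,dz,yaw [-0.0078 -0.0017  0.0063] -0.1242
row dx,dy,dz,yaw [-0.0078 -0.0016  0.0863] -0.1242
row dx,dy,dz,yaw [-0.0078 -0.0015  0.1863] -0.1242
```

Turn in line, descend and grip the bar.

send_rows(
  increments=[
    {"dx": -0.008, "dy": -0.0015, "dz": 0, "yaw": -0.124, "claw": 0.05},
    {"dx": -0.008, "dy": -0.0015, "dz": 0.03, "yaw": -0.124, "claw": 0.05},
    {"dx": -0.008, "dy": -0.0015, "dz": 0.08, "yaw": -0.124, "claw": 0.05},
    {"dx": -0.008, "dy": -0.0015, "dz": 0.13, "yaw": -0.124, "claw": 0.05},
    {"dx": -0.008, "dy": -0.0015, "dz": 0.16, "yaw": -0.124, "claw": 0.05},
    {"dx": -0.008, "dy": -0.0015, "dz": 0.186, "yaw": -0.124, "claw": 0.05},
    {"dx": -0.008, "dy": -0.0015, "dz": 0.186, "yaw": -0.124, "claw": 0.05},
  ],
)

```text
time: 13.9
tool_pos: [0.5814, -0.0384, 0.0396]
tool_rot: [-0.001, 0.713, 0.701, -0.001]
contact_force: [-0.1, -0.2, 0.1]
gripper_width: 0.478
grasp_force: 0.0
```

send_rows(
  increments=[
    {"dx": 0, "dy": 0, "dz": 0, "yaw": 0, "claw": 1},
    {"dx": 0, "dy": 0, "dz": 0, "yaw": 0, "claw": 1},
    {"dx": 0, "dy": 0, "dz": 0, "yaw": 0, "claw": 1},
    {"dx": 0, "dy": 0, "dz": 0, "yaw": 0, "claw": 1},
    {"dx": 0, "dy": 0, "dz": 0, "yaw": 0, "claw": 1},
    {"dx": 0, "dy": 0, "dz": 0, "yaw": 0, "claw": 1},
  ],
)

```text
time: 14.65
tool_pos: [0.5827, -0.0387, 0.042]
tool_rot: [0.001, 0.713, 0.702, 0.0]
contact_force: [-3.0, -0.3, 5.4]
gripper_width: 0.113
grasp_force: 58.8
```

```bash
python3 go.py 503 -37 40 -0.9
```

```text
t 14.65 pos [582.7 -38.7  42. ] yang -0.89 down [ 0.001 -0.    -1.   ] F [-3.  -0.3  5.4] w 0.113 g 58.8
row dx,dy,dz,yaw [ 0.001  -0.1595  0.0039] 0.0001
```

send_rows(
  increments=[
    {"dx": 0, "dy": -0.01, "dz": -0.004, "yaw": 0, "claw": 1},
    {"dx": 0, "dy": -0.03, "dz": -0.004, "yaw": 0, "claw": 1},
    {"dx": 0, "dy": -0.05, "dz": -0.004, "yaw": 0, "claw": 1},
    {"dx": 0, "dy": -0.07, "dz": -0.004, "yaw": 0, "claw": 1},
    {"dx": 0, "dy": -0.09, "dz": -0.004, "yaw": 0, "claw": 1},
    {"dx": 0, "dy": -0.11, "dz": -0.004, "yaw": 0, "claw": 1},
    {"dx": 0, "dy": -0.13, "dz": -0.004, "yaw": 0, "claw": 1},
    {"dx": 0, "dy": -0.145, "dz": -0.004, "yaw": 0, "claw": 1},
    {"dx": 0, "dy": -0.155, "dz": -0.004, "yaw": 0, "claw": 1},
    {"dx": 0, "dy": -0.16, "dz": -0.004, "yaw": 0, "claw": 1},
    {"dx": 0, "dy": -0.16, "dz": -0.004, "yaw": 0, "claw": 1},
    {"dx": 0, "dy": -0.16, "dz": -0.004, "yaw": 0, "claw": 1},
  ],
)

```text
time: 16.15
tool_pos: [0.5028, -0.0375, 0.0422]
tool_rot: [0.001, 0.713, 0.702, 0.001]
contact_force: [6.8, -1.0, -7.8]
gripper_width: 0.115
grasp_force: 58.9
```

```bash
python3 go.py
python3 - <<'E'
from h import *
a=manip.grab_frame("top");b=manip.grab_frame("side");np.save("pics/top3.npy",a);np.save("pics/side3.npy",b)
c=np.zeros((600,800,3),np.uint8)
c[:250,:800]=cv2.resize(np.ascontiguousarray(a[165:203,203:325,::-1]),(800,250),interpolation=cv2.INTER_CUBIC)
d=np.ascontiguousarray(b[170:240,230:310,::-1]);c[250:600,:400]=cv2.resize(d,(400,350),interpolation=cv2.INTER_CUBIC)
d=np.ascontiguousarray(b[150:220,200:280,::-1]);c[250:600,400:]=cv2.resize(d,(400,350),interpolation=cv2.INTER_CUBIC)
cv2.imwrite("pics/c4.png",c)
E
```

```text
t 16.15 pos [502.8 -37.5  42.2] yang -0.9 down [ 0.003 -0.001 -1.   ] F [ 6.8 -1.  -7.8] w 0.115 g 58.9
```

View pics/c4.png

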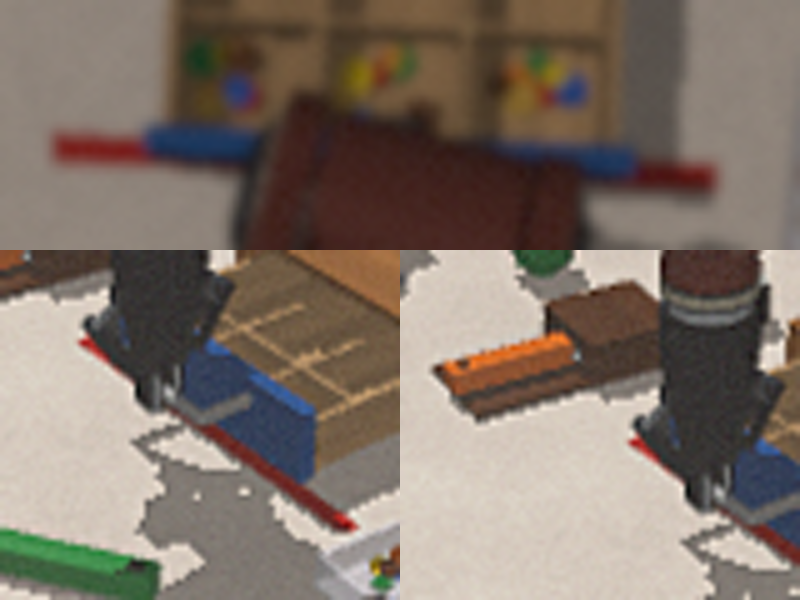

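The panel is now roughly over the tape: blue at (145–635, 140–165) and red at both ends in the top strip. I'll measure it to sub-pixel precision.

```bash
cat > pan.py <<'E'
from h import *
import sys
im=np.load(sys.argv[1]).astype(float)
p=manip.camera_params("top");E=p["extrinsics"];print("cam",np.round(-E[:3,:3].T@E[:3,3],3))
v=np.arange(150,215) if "0" not in sys.argv[1] else np.arange(150,205)
def cen(sig,u,lo,hi):
    s=np.clip(sig[lo:hi,u],8,None)-8; return (s*np.arange(lo,hi)).sum()/s.sum(), s.sum()
bl=im[:,:,2]-im[:,:,0]; rd=im[:,:,0]-im[:,:,1]
bl=bl-0; rd=rd-10
lo,hi=(176,200) 
t=[(u,cen(rd,u,lo,hi)[0]) for u in list(range(213,223))+list(range(302,310))]
lb=(155,172) if "0" in sys.argv[1] else (178,196)
b=[(u,cen(bl,u,*lb)[0]) for u in list(range(229,239))+list(range(285,298))]
tx=[onz("top",q,0)*1000 for q in t]; ft=np.polyfit([x[1] for x in tx],[x[0] for x in tx],1)
bx=[onz("top",q,.078)*1000 for q in b]; fb=np.polyfit([x[1] for x in bx],[x[0] for x in bx],1)
for y in(60,-38,-140): print(y,"tape",np.round(np.polyval(ft,y),1),"blue centroid@z78",np.round(np.polyval(fb,y),1))
print("rms",np.std([x[0]-np.polyval(ft,x[1]) for x in tx]),np.std([x[0]-np.polyval(fb,x[1]) for x in bx]))
E
python3 pan.py pics/top3.npy
python3 - <<'E'
import numpy as np
im=np.load("pics/top3.npy").astype(int)
for u in(218,233,292,306): print(u,[tuple(im[v,u]) if 0 else (v,*im[v,u].tolist()) for v in range(180,196)])
E
```

```text
cam [ 0.455 -0.002  1.232]
60 tape 556.2 blue centroid@z78 556.7
-38 tape 554.8 blue centroid@z78 557.9
-140 tape 553.3 blue centroid@z78 559.2
rms 0.2501248374478551 7.32622636716311
218 [(180, 142, 132, 123), (181, 141, 132, 122), (182, 142, 130, 121), (183, 140, 129, 120), (184, 138, 118, 109), (185, 131, 93, 86), (186, 124, 57, 54), (187, 121, 32, 28), (188, 122, 40, 36), (189, 126, 68, 63), (190, 136, 105, 97), (191, 142, 124, 117), (192, 143, 131, 122), (193, 144, 133, 123), (194, 144, 134, 124), (195, 143, 133, 123)]
233 [(180, 80, 60, 30), (181, 79, 63, 34), (182, 74, 58, 38), (183, 62, 54, 53), (184, 46, 53, 75), (185, 33, 56, 89), (186, 30, 56, 93), (187, 27, 53, 89), (188, 33, 48, 75), (189, 50, 45, 57), (190, 81, 68, 66), (191, 113, 101, 94), (192, 134, 123, 114), (193, 140, 129, 120), (194, 139, 128, 119), (195, 140, 129, 120)]
292 [(180, 92, 76, 75), (181, 105, 84, 67), (182, 115, 91, 65), (183, 117, 92, 65), (184, 116, 90, 63), (185, 111, 89, 67), (186, 92, 79, 75), (187, 62, 64, 81), (188, 40, 56, 85), (189, 32, 50, 81), (190, 35, 43, 67), (191, 38, 33, 50), (192, 52, 41, 44), (193, 68, 55, 53), (194, 77, 69, 63), (195, 85, 79, 73)]
306 [(180, 114, 105, 98), (181, 116, 107, 99), (182, 114, 106, 98), (183, 114, 105, 98), (184, 114, 105, 97), (185, 113, 104, 97), (186, 113, 104, 97), (187, 113, 104, 96), (188, 110, 95, 89), (189, 104, 77, 71), (190, 95, 48, 43), (191, 85, 23, 22), (192, 79, 26, 24), (193, 78, 43, 40), (194, 87, 69, 63), (195, 102, 92, 85)]
```

```bash
cat > edge.py <<'E'
from h import *
import sys
im=np.load(sys.argv[1]).astype(float)
R=im[:,:,0]
for us,lo,hi in((range(228,238),180,187),(range(294,298),181,190)):
  for u in us:
    c=R[lo:hi+1,u];i=np.argmin(c);j=np.argmax(c[:i+1]);h=(c[j]+c[i])/2
    k=j+np.argmax(c[j:i+1]<h); v=lo+k-1+(c[k-1]-h)/(c[k-1]-c[k])
    X=onz("top",(u,v),.078)*1000; t=554.8+(X[1]+38)*.0145
    print(u,round(v,2),np.round(X[:2],1),"centre-tape",round(X[0]-7-t,1))
E
python3 edge.py pics/top3.npy
python3 - <<'E'
# predicted silhouettes for a panel centred on the tape, side view lower right corner + top view
from h import *
a=np.radians(-.87);R=np.array([[np.cos(a),-np.sin(a)],[np.sin(a),np.cos(a)]])
for d in(-4,0,4):
  o=np.array([554.8+d,-38.])
  for n,m in dict(fR_bot=(-7,-118,14),fR_top=(-7,-118,78),bR_top=(7,-118,78),fL_top=(-7,118,78),bL_top=(7,118,78)).items():
    p=R@np.array(m[:2])+o;X=np.r_[p,m[2]]/1000
    print(d,n,"top",np.round(proj("top",X),1),"side",np.round(proj("side",X),1))
b=np.load("pics/side3.npy")
crop(b,"s4",275,190,305,232,14)
E
```

```text
228 183.6 [563.1  71. ] centre-tape -0.3
229 183.57 [563.3  67.8] centre-tape -0.0
230 183.61 [563.2  64.7] centre-tape -0.0
231 183.69 [563.1  61.6] centre-tape -0.2
232 183.68 [563.2  58.4] centre-tape 0.0
233 183.53 [563.8  55.3] centre-tape 0.6
234 183.62 [563.6  52.2] centre-tape 0.5
235 183.53 [564.   49.1] centre-tape 0.9
236 183.93 [562.8  45.9] centre-tape -0.2
237 184.32 [561.6  42.7] centre-tape -1.3
294 186.56 [ 559.8 -136.1] centre-tape -0.6
295 186.77 [ 559.2 -139.2] centre-tape -1.1
296 186.61 [ 559.8 -142.4] centre-tape -0.4
297 186.83 [ 559.2 -145.5] centre-tape -1.0
-4 fR_bot top [297.6 193.8] side [289.1 217.2]
-4 fR_top top [300.2 192.4] side [289.9 203. ]
-4 bR_top top [300.3 188. ] side [292.8 201.7]
-4 fL_top top [224.9 189.1] side [251.7 177.2]
-4 bL_top top [225.1 184.6] side [254.5 176.2]
0 fR_bot top [297.6 192.6] side [289.9 216.8]
0 fR_top top [300.2 191.1] side [290.7 202.6]
0 bR_top top [300.4 186.7] side [293.6 201.4]
0 fL_top top [224.9 187.8] side [252.5 176.9]
0 bL_top top [225.2 183.4] side [255.3 175.9]
4 fR_bot top [297.6 191.4] side [290.7 216.5]
4 fR_top top [300.2 189.9] side [291.5 202.3]
4 bR_top top [300.4 185.4] side [294.4 201. ]
4 fL_top top [225.  186.5] side [253.3 176.6]
4 bL_top top [225.2 182.1] side [256.  175.6]
```

View pics/s4.png

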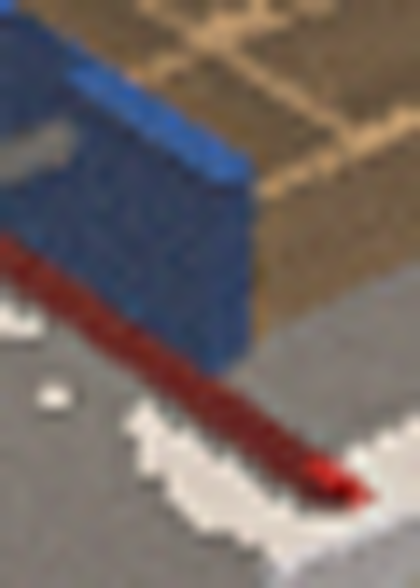

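The panel's centre is within about 1 mm of the tape's centre line in the top view, and the side view agrees to within about 3 mm. The drawer is firmly held and the scraper is still home, so I'm handing in.

```bash
python3 go.py; python3 -c "
from plant import manip
print(manip.job_done())"
```

```text
t 16.25 pos [502.8 -37.5  42.2] yang -0.9 down [ 0.003 -0.    -1.   ] F [ 6.4 -1.8 -7.8] w 0.111 g 58.9
the job is handed in; nothing more can be done
None
```

The orange scraper is fully home in the holder and released, and the arm is still holding the drawer by its bar with the front panel over the red tape, within about 1–3 mm by the cameras; the job was handed in at about 16 s.

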